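Build up the exchange-port feedthrough stack on its spindle

TASK

Build up the feedthrough stack on the spindle of the stand with the amber top: first the silver aluminium flange, then the orange insulator ring, then the blue spacer ring, and last the black cap over the spindle's end, each flat on the one before. Lower each part all the way down before letting go rather than dropping it, and leave the amber jar, the steel dish and the copper gasket where they are. The green-topped stand is for another job.

Things in the scene. Friction and masses are not known exactly. Their poses are not given: they have to be found in the camera images.
- stand_amber: The stand to build on: round cream base with an amber-yellow top plate, with a smooth upright steel spindle in its middle. Fixed to the bench. Base 92 mm across at its foot and 82 mm above; the top plate's upper face lies 35 mm above the bench; the spindle is 18 mm in diameter and stands 62 mm above the plate (tip 97 mm above the bench), its last 12 mm tapering to 8 mm across. Origin: centre of the underside, on the spindle's axis, at bench height; z up
- stand_green: A second stand, not used: round dark grey base with a green top plate, otherwise the same: 92 mm across, plate 35 mm and spindle tip 97 mm above the bench. Fixed. Origin: centre of the underside; z up
- flange: Silver-grey aluminium flange ring with six small dark screw heads on top (look only): 62 mm outside diameter, 26 mm bore, 16 mm high. It lies flat and loose on the bench. Origin: centre of its underside, on its axis; z up along its axis. About 0.1 kg
- insulator: Orange plastic insulator ring: 54 mm outside diameter, 26 mm bore, 16 mm high. It lies flat and loose on the bench. Origin: centre of its underside, on its axis; z up along its axis. About 0.05 kg
- spacer: Blue plastic spacer ring: 48 mm outside diameter, 26 mm bore, 16 mm high. It lies flat and loose on the bench. Origin: centre of its underside, on its axis; z up along its axis. About 0.06 kg
- cap: Black round cap with a small grey dot on top: 40 mm diameter, 34 mm high, upper edge bevelled above 29 mm; from below it has a round blind hole 26 mm wide and 20 mm deep that goes over the spindle's end, so that its rim sits flat on the spacer. It stands loose on the bench, hole down. Origin: centre of its underside, on its axis; z up along its axis. About 0.05 kg
- jar: Bystander: amber glass jar with a dark grey lid, 48 mm diameter, 65 mm high, loose. Origin: centre of its underside; z up
- dish: Bystander: shallow round stainless steel dish, 76 mm across the rim, 22 mm high, loose, empty. Origin: centre of its underside; z up
- gasket: Bystander: thin flat copper gasket ring, dull brown, 60 mm outside, 40 mm inside diameter, 6 mm high, lying loose. Not part of this stack. Origin: centre of its underside; z up
There are look-alikes about, which are no part of the job. Leave any turquoise look-alike of the insulator alone. Leave any turquoise look-alike of the flange alone.

How it is judged (in metres and radians):
On the way, in this order (a step that is already met when the one before it is completed fails the run):
1. the aluminium flange is on the amber-topped stand's spindle, down on the amber plate, and let go (horizontal distance between flange and stand_amber below 0.008 m and z of flange in the frame of stand_amber between 0.03 and 0.04 m and angle between flange's own z axis and vertical below 0.12 rad and contact force between the fingers and flange below 0.05 N and linear speed of flange below 0.02 m/s), for 0.2 s.
2. the orange insulator is on the amber-topped stand's spindle, down on the aluminium flange, and let go (horizontal distance between insulator and stand_amber below 0.008 m and z of insulator in the frame of stand_amber between 0.046 and 0.056 m and angle between insulator's own z axis and vertical below 0.12 rad and contact force between the fingers and insulator below 0.05 N and linear speed of insulator below 0.02 m/s), for 0.2 s.
3. the blue spacer is on the amber-topped stand's spindle, down on the orange insulator, and let go (horizontal distance between spacer and stand_amber below 0.008 m and z of spacer in the frame of stand_amber between 0.062 and 0.072 m and angle between spacer's own z axis and vertical below 0.12 rad and contact force between the fingers and spacer below 0.05 N and linear speed of spacer below 0.02 m/s), for 0.2 s.
4. the black cap is on the amber-topped stand's spindle, down on the blue spacer, and let go (horizontal distance between cap and stand_amber below 0.008 m and z of cap in the frame of stand_amber between 0.078 and 0.088 m and angle between cap's own z axis and vertical below 0.12 rad and contact force between the fingers and cap below 0.05 N and linear speed of cap below 0.02 m/s), for 0.2 s.
At the end, for the whole second after the job is handed in: All four parts are threaded on the amber-topped stand, let go and at rest, within 8 mm of its axis and 0.12 rad of upright; undersides above the stand's own underside: flange 35 mm, insulator 51 mm, spacer 67 mm, cap 83 mm, each within 5 mm (horizontal distance between each of flange, insulator, spacer, cap and stand_amber below 0.008 m and z of flange in the frame of stand_amber between 0.03 and 0.04 m and angle between each of flange, insulator, spacer, cap's own z axis and vertical below 0.12 rad and linear speed of each of flange, insulator, spacer, cap below 0.02 m/s and angular speed of each of flange, insulator, spacer, cap below 0.2 rad/s and z of insulator in the frame of stand_amber between 0.046 and 0.056 m and z of spacer in the frame of stand_amber between 0.062 and 0.072 m and z of cap in the frame of stand_amber between 0.078 and 0.088 m); the robot touches nothing.
It fails at once if the amber jar is shifted by more than 25 mm (distance of jar from where it was at the start of the episode above 0.025 m).
It fails at once if the steel dish is shifted by more than 25 mm (distance of dish from where it was at the start of the episode above 0.025 m).
It fails at once if the copper gasket is shifted by more than 25 mm (distance of gasket from where it was at the start of the episode above 0.025 m).
It fails at once if a part is dropped down the spindle (falls freely at over 0.7 m/s above the amber-topped stand, about 25 mm of fall) ((linear speed of flange above 0.7 m/s and horizontal distance between flange and stand_amber below 0.03 m and contact force between the fingers and flange below 0.05 N) or (linear speed of insulator above 0.7 m/s and horizontal distance between insulator and stand_amber below 0.03 m and contact force between the fingers and insulator below 0.05 N) or (linear speed of spacer above 0.7 m/s and horizontal distance between spacer and stand_amber below 0.03 m and contact force between the fingers and spacer below 0.05 N) or (linear speed of cap above 0.7 m/s and horizontal distance between cap and stand_amber below 0.03 m and contact force between the fingers and cap below 0.05 N)).
It also fails if it takes over 112 s, if anything falls off the work surface, if the arm or the gripper's body presses on something with over 40 N, if the wrist force passes 120 N, or if a joint passes its speed limit or range.

ROBOT

A 7-joint arm with a two-finger parallel gripper is mounted at the origin on the work surface. World frame = base frame: x ahead of the robot, y to its left, z up, the work surface at z = 0. Lengths are in mm, angles in degrees, forces in N, time in s.
With the tool pointing down it reaches from about 425 to 1025 mm from the base axis. Payload 3.6 kg.
Tool frame: the origin (TCP) lies at the very end of the fingers, on their centre line; the grasp point (between the pads) lies 19 mm behind it; z points along the fingers, y is the direction in which the jaws open and shut (so a half turn about z gives the same grasp; the last joint's range is limited). The gripper opens to 85 mm and grips with 20 to 120 N. Pads are 22 mm wide; open, the fingers measure 114 mm over their backs; the gripper's body (76 mm by 85 mm) begins 54 mm behind the grasp point. The pads swing forward as they close: fully open they stand 13 mm farther back than shut.
Start: joints at [-74.399, 33.873, 2.773, 92.16, -1.908, 54.013, -1.931], TCP at [259.326, 677.038, 231.302] pointing down, gripper open.
Joint ranges: [-153.93, 153.93], [-27.13, 128.08], [-72.61, 78.16], [10.71, 143.7], [-87.88, 267.88], [4.46, 118.87], [-176.78, 176.78]. Speed limits (degrees/s): [147.25, 147.25, 180, 180, 180, 180, 180].

INTERFACE

Orientations are given as a 3x3 rotation matrix whose columns are the frame's x, y, z axes.
In Python, from station import ctrl, read_camera, calibration, ticket gives the robot as it stands.
- The arm moves only by the tool step_arm, never from a script. Its argument "motion" is a list that holds one entry, the list of rows, each a list of 5 numbers: the shift along the world's x, y, z in cm, then the turn about the world's z in degrees, then the opening in per cent of the stroke, from 0 (shut) to 100 (fully open). In form: [[[dx, dy, dz, spin, grip], ...]]. A call has 1 to 20 rows; each row is the pose to reach, as a shift and turn from the pose commanded when the call began; what a row does not reach only later rows make up. A row lasts 1/10 s, in which the tool goes at most 50 mm and 8.59 degrees, less where a joint would pass 70% of its speed; a pose out of reach is approached as far as the arm can. A call with a gripper value outside its range is refused whole. The fingers move at their own pace and stop on an object; the grip force is fixed at half the most. Time passes only in rows, so rows that repeat a pose let the fingers close. It gives the time, the measured TCP pose, the force and the opening at its end, in the units of the state.
- ctrl.get_state(): the state, without advancing time (a new reading comes with each control period).
- read_camera(name): name is "scene" or "top" or "wrist"; returns the picture (384x512x3 uint8, red, green, blue); there is no depth.
- calibration(name): a dict with "fx", "fy", "cx", "cy" (pixels), "k1" (the pictures are not rectified: a ray, as slopes to the right and down, at radius r is drawn at 1 + k1 r^2 times it, then the intrinsics apply), "R" (3x3) and "t" (3): a world point X has camera coordinates R X + t; the wrist camera has in their place "mount" (4x4, takes a point from camera to tool coordinates, whose origin is the TCP and whose axes are the flange's). Camera axes: x right, y down, z forward; pixel columns grow to the right and rows downward; lengths in mm; the calibration is good to about 2 mm. A picture is of the moment at which its call begins: read the wrist's pose just before it. calibration takes no time and is no camera call.
- ticket.close_job(): hands the job in, once; it reports no verdict.
The state is a dict: "clock": time; "joint_pos": joint angles; "qd": joint speeds; "effort": joint torques, N m; "eef_pos": TCP position; "eef_rot": TCP orientation; "ft_force": force on the tool from outside, world axes, zero at the start; "torque": the same for the moment, N m; "finger_gap": finger opening in mm.
Only numpy, scipy, OpenCV 4.12 (cv2) and the standard library are available. Lean on these libraries where they do the work, as an engineer would, in place of code of your own. Each camera call takes 0.05 s, during which the arm holds its last target.

## Working session

There is one attempt and no reset: what is moved stays moved. The work goes in short steps, Python scripts to look and compute and a tool call to move; the robot and the scene stay as the last step left them, time stands still between calls to the robot, and variables do not carry over. Pictures are saved under pics/ and viewed, and the job is handed in when it is done.

Besides the shell and the picture viewer there is one more tool, called after ">>>" as a command line: name --argument value ..., lists and objects as JSON in quotes. step_arm: Moves the arm, as the interface text tells. Its arguments: {"type":"object","properties":{"motion":{"type":"array","items":{"type":"array","items":{"type":"array","items":{"type":"number"}}}}},"required":["motion"]}

```bash
mkdir -p pics
python3 - <<'E'
from station import ctrl, read_camera, calibration
import cv2
s=ctrl.get_state();print(s)
for n in("scene","top","wrist"):
    im=read_camera(n);cv2.imwrite(f"pics/{n}0.png",im[:,:,::-1]);print(n,calibration(n))
E
```

```text
{'clock': 0.0, 'joint_pos': array([-74.39683689,  33.92639605,   2.7681439 ,  92.23563147,
        -1.90852745,  54.01257078,  -1.93138524]), 'qd': array([-0.03047827,  0.05854276, -0.04689783,  0.02221945,  0.02130771,
       -0.10887714, -0.07967697]), 'effort': array([-3.86946085e-04, -5.48682582e+01,  1.54612955e+00, -1.98115218e+01,
        9.33841540e-03,  8.88410490e-03,  1.89126854e-05]), 'eef_pos': array([259.05311635, 676.25943928, 230.13795123]), 'eef_rot': array([[-9.33847988e-01,  3.57669496e-01, -6.82815722e-04],
       [ 3.57670126e-01,  9.33845555e-01, -2.13557851e-03],
       [-1.26186862e-04, -2.23852848e-03, -9.99997487e-01]]), 'ft_force': array([ 0.07764428, -0.77011488,  0.58951329]), 'torque': array([ 0.02406206, -0.00262887, -0.00633166]), 'finger_gap': 85.62790417788325}
scene {'fx': 383.4261466704791, 'fy': 383.4261466704791, 'cx': 249.40552726125696, 'cy': 190.24232946775882, 'k1': -0.029839293164824764, 'R': array([[ 0.22330732,  0.97467034,  0.01231114],
       [ 0.77639639, -0.17021581, -0.60682389],
       [-0.5893577 ,  0.14506654, -0.79474097]]), 't': 
[... 185 characters left out ...]
8, 'R': array([[-0.02396312, -0.99911866, -0.03446249],
       [-0.98684043,  0.02915463, -0.15904708],
       [ 0.15991165,  0.03019772, -0.98666933]]), 't': array([  29.0274996 ,  511.5165159 , 1066.98212882])}
wrist {'fx': 342.0119198070093, 'fy': 342.0119198070093, 'cx': 254.23589764503333, 'cy': 194.16746874149658, 'k1': -0.05440767149349987, 'mount': array([[ 2.04800370e-04, -9.54708063e-01, -2.97544067e-01,
         7.65843948e+01],
       [ 9.99999979e-01,  2.03507016e-04,  3.53244359e-05,
         8.02239681e-02],
       [ 2.68277814e-05, -2.97544068e-01,  9.54708085e-01,
        -1.41503368e+02],
       [ 0.00000000e+00,  0.00000000e+00,  0.00000000e+00,
         1.00000000e+00]])}
```

View pics/scene0.png

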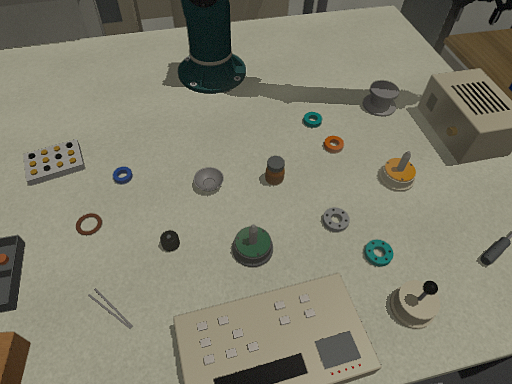

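View pics/top0.png

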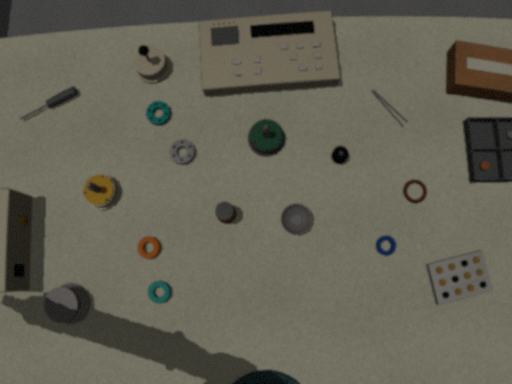

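View pics/wrist0.png

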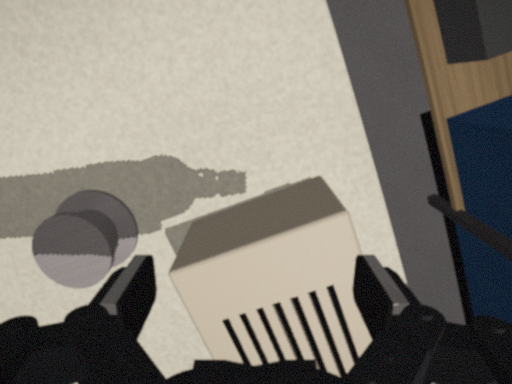

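The scene and top pictures show: flange at top (182,152), insulator (149,247), spacer (386,245), cap (340,155), amber stand (100,190), green stand (267,137). The turquoise look-alikes are at (158,112) and (160,292). The jar is at (225,212), dish (297,219) and gasket (415,191). Next I'll get rough positions and enlarged crops.

```bash
cat > h.py <<'E'
import numpy as np, cv2
from station import ctrl, read_camera, calibration
def ray(name,uv,state=None):
    c=calibration(name);K=np.array([[c['fx'],0,c['cx']],[0,c['fy'],c['cy']],[0,0,1]])
    n=cv2.undistortPoints(np.array(uv,float).reshape(-1,1,2),K,np.array([c['k1'],0,0,0,0]))[:,0]
    d=np.c_[n,np.ones(len(n))]
    if name=='wrist':
        M=np.array(c['mount']);R=np.array(state['eef_rot'])
        o=np.array(state['eef_pos'])+R@M[:3,3]; return o,d@(R@M[:3,:3]).T
    R=np.array(c['R']);return -R.T@np.array(c['t']),d@R
def plane(name,uv,z,state=None):
    o,d=ray(name,uv,state);return (o+d*((z-o[2])/d[:,2])[:,None])[:,:2]
def project(name,X,state):
    c=calibration(name);X=np.atleast_2d(X)
    if name=='wrist':
        M=np.array(c['mount']);R=np.array(state['eef_rot'])
        P=((X-np.array(state['eef_pos']))@R-M[:3,3])@M[:3,:3]
    else: P=X@np.array(c['R']).T+np.array(c['t'])
    n=P[:,:2]/P[:,2:];n=n*(1+c['k1']*(n**2).sum(1))[:,None]
    return n*[c['fx'],c['fy']]+[c['cx'],c['cy']]
E
python3 - <<'E'
from h import *
im=cv2.imread('pics/top0.png')
print(plane('top',[(182,152),(149,247),(386,245)],16).round(), plane('top',[(340,155)],30).round(), plane('top',[(102,191)],30).round())
print('turq',plane('top',[(158,112),(160,292)],16).round(),'jar',plane('top',[(225,212)],60).round(),'dish',plane('top',[(297,219)],15).round(),'gasket',plane('top',[(415,191)],6).round(),'green',plane('top',[(267,137)],35).round())
t=[cv2.resize(im[max(v-30,0):v+30,u-30:u+30],(260,260),interpolation=cv2.INTER_CUBIC) for u,v in[(182,152),(149,247),(386,245),(340,155),(100,190),(158,112)]]
cv2.imwrite('pics/crop0.png',np.vstack([np.hstack(t[:3]),np.hstack(t[3:])]))
E
```

```text
[[ 635.  189.]
 [ 404.  269.]
 [ 394. -294.]] [[ 611. -194.]] [[541. 384.]]
turq [[741. 251.]
 [297. 242.]] jar [[478.  81.]] dish [[462. -86.]] gasket [[ 523. -377.]] green [[660. -20.]]
```

View pics/crop0.png

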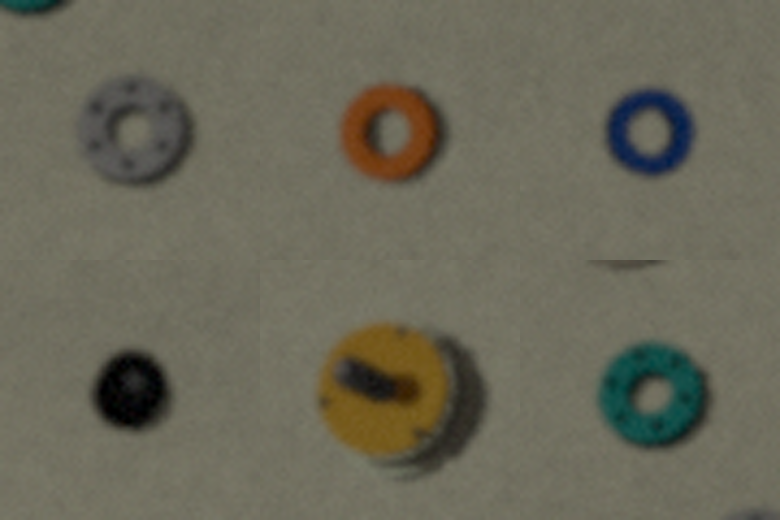

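Crops confirm the targets: the grey six-screw ring is the flange (its turquoise twin is at (158,112)). The orange and blue rings and the black cap are as described, and the stand is the amber one. I'll look at the stand from above first.

>>> step_arm --motion '[[[28, -29, 0, 0, 100], [28, -29, 0, 0, 100], [28, -29, 0, 0, 100], [28, -29, 0, 0, 100], [28, -29, 0, 0, 100], [28, -29, 0, 0, 100], [28, -29, 0, 0, 100], [28, -29, 0, 0, 100], [28, -29, 0, 0, 100], [28, -29, 0, 0, 100], [28, -29, 0, 0, 100], [28, -29, 0, 0, 100], [28, -29, 0, 0, 100], [28, -29, 0, 0, 100]]]'

```text
clock: 1.55
eef_pos: [538.3, 388.3, 231.3]
eef_rot: [[-0.935, 0.356, -0.0], [0.356, 0.935, 0.0], [0.0, 0.0, -1.0]]
ft_force: [-0.2, -0.0, -0.1]
finger_gap: 85.2
```

Run:
```python
from h import *
s=ctrl.get_state();im=read_camera('wrist')[:,:,::-1].copy();cv2.imwrite('pics/w1.png',im)
print(s['clock'],s['eef_pos'],s['eef_rot'].round(3),s['ft_force'])
```

```text
1.55 [538.3416964  388.26256444 231.26243672] [[-0.935  0.356 -0.   ]
 [ 0.356  0.935  0.   ]
 [ 0.     0.    -1.   ]] [-0.19573676 -0.00752986 -0.09151154]
```

View pics/w1.png

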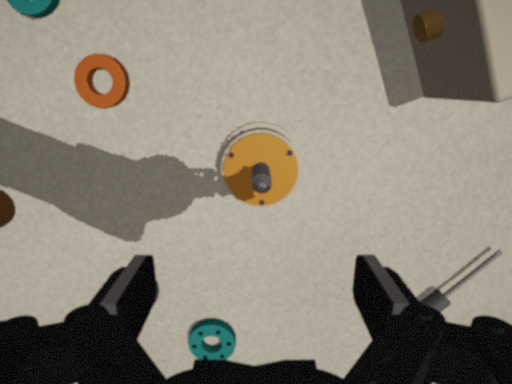

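The wrist view shows the amber disc at about (260,168) with the spindle tip near (261,185), and the orange ring at (101,81). Next I'll measure the disc, the tip and the orange ring.

```bash
cat >> h.py <<'E'
def blob(im,lo,hi,near,rad=70):
    hsv=cv2.cvtColor(im,cv2.COLOR_BGR2HSV);m=cv2.inRange(hsv,np.array(lo),np.array(hi))
    c=np.zeros_like(m);cv2.circle(c,near,rad,255,-1);m&=c
    m=cv2.morphologyEx(m,cv2.MORPH_OPEN,np.ones((3,3)))
    cs,_=cv2.findContours(m,cv2.RETR_EXTERNAL,cv2.CHAIN_APPROX_NONE)
    return max(cs,key=cv2.contourArea)
def circ(name,cnt,z,s):
    # back-project hull contour to the plane and fit a circle/ellipse
    P=plane(name,cv2.convexHull(cnt)[:,0].astype(float),z,s)
    e=cv2.fitEllipse(P.astype(np.float32));return e
E
python3 - <<'E'
from h import *
s=ctrl.get_state();im=cv2.imread('pics/w1.png')
hsv=cv2.cvtColor(im,cv2.COLOR_BGR2HSV);print(hsv[190,250],hsv[80,80],hsv[178,262],hsv[20,200])
a=blob(im,(12,120,60),(30,255,255),(260,168),50);print('amber',circ('wrist',a,35,s))
o=blob(im,(3,120,60),(14,255,255),(101,81),50);print('orange z16',circ('wrist',o,16,s))
cr=cv2.resize(im[120:220,205:315],(792,720)[:2],interpolation=cv2.INTER_CUBIC)
cr=cv2.resize(im[130:210,215:305],(675,600),interpolation=cv2.INTER_CUBIC)
cv2.imwrite('pics/c1.png',cr)
E
```

```text
[ 17 217 108] [ 12 204 164] [12 14 94] [ 21  31 173]
amber ((543.5838012695312, 392.57781982421875), (74.30049896240234, 74.73871612548828), 120.93743896484375)
orange z16 ((404.3862609863281, 274.05889892578125), (51.86347961425781, 55.40251541137695), 153.11985778808594)
```

View pics/c1.png

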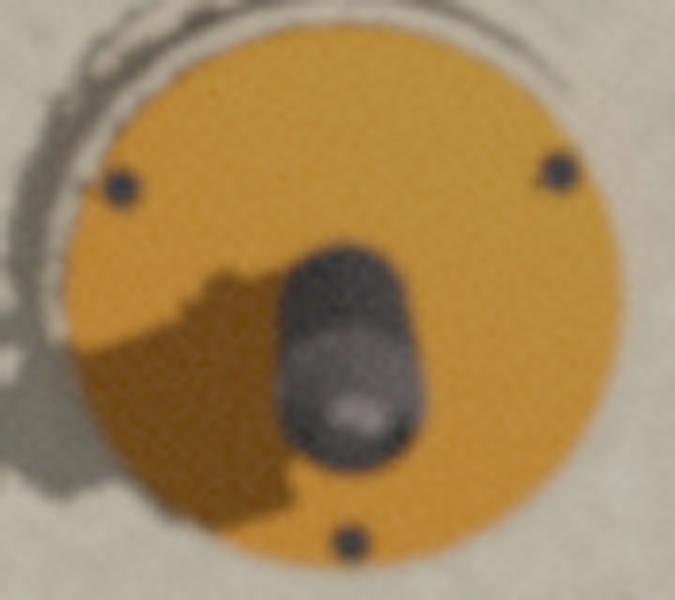

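Run:
```python
from h import *
s=ctrl.get_state();im=cv2.imread('pics/w1.png')
print('tip',plane('wrist',[(261.9,184.7)],97,s))
t=cv2.imread('pics/top0.png')
print('top amber',circ('top',blob(t,(12,120,60),(30,255,255),(100,190),25),35,s)[:2])
o=blob(t,(3,120,50),(14,255,255),(149,247),25);print('top orange',circ('top',o,16,s)[:2])
sc=cv2.imread('pics/scene0.png')
print('scene amber',circ('scene',blob(sc,(12,120,60),(30,255,255),(400,172),25),35,s)[:2])
print('scene orange',circ('scene',blob(sc,(3,120,50),(14,255,255),(334,144),20),16,s)[:2])
```

```text
tip [[541.84820587 393.68479685]]
top amber ((544.6080322265625, 392.50616455078125), (73.3769302368164, 75.09271240234375))
top orange ((403.71832275390625, 270.21929931640625), (51.45159912109375, 54.03933334350586))
scene amber ((545.0928344726562, 392.6853942871094), (74.39930725097656, 75.62535095214844))
scene orange ((408.50640869140625, 268.890869140625), (48.269775390625, 63.23855972290039))
```

Three views agree on the stand axis at about (544, 392.6). Now over the flange.

>>> step_arm --motion '[[[9.5, -19.5, -5, 0, 100], [9.5, -19.5, -5, 0, 100], [9.5, -19.5, -5, 0, 100], [9.5, -19.5, -5, 0, 100], [9.5, -19.5, -5, 0, 100], [9.5, -19.5, -5, 0, 100], [9.5, -19.5, -5, 0, 100], [9.5, -19.5, -5, 0, 100]]]'

```text
clock: 2.4
eef_pos: [633.6, 194.9, 181.6]
eef_rot: [[-0.935, 0.355, -0.0], [0.355, 0.935, 0.002], [0.001, 0.002, -1.0]]
ft_force: [-0.5, 0.4, 0.4]
finger_gap: 85.1
```

Run:
```python
from h import *
s=ctrl.get_state();im=read_camera('wrist')[:,:,::-1].copy();cv2.imwrite('pics/w2.png',im)
print(s['clock'],s['eef_pos'])
print(project('wrist',[635,189,16],s))
```

```text
2.4 [633.59708366 194.85651406 181.59220801]
[[248.47886442 178.08667687]]
```

View pics/w2.png

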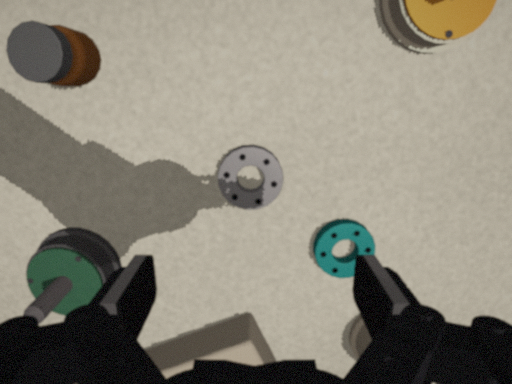

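Flange at (251,178), grey with six dark screws; the turquoise twin is at (344,248), clear of the fingers. I'll take the flange centre from the screw heads.

Run:
```python
from h import *
s=ctrl.get_state();im=cv2.imread('pics/w2.png')
g=cv2.GaussianBlur(cv2.cvtColor(im,cv2.COLOR_BGR2GRAY),(3,3),0)
pts=[]
for u,v in[(242,157),(267,161),(274,184),(258,202),(235,197),(227,175)]:
    w=g[v-5:v+6,u-5:u+6].astype(float);q=np.clip(np.median(w)-15-w,0,None)
    yy,xx=np.mgrid[-5:6,-5:6];pts.append((u+(q*xx).sum()/q.sum(),v+(q*yy).sum()/q.sum()))
P=plane('wrist',pts,16,s);print(np.round(pts,1),P.round(1),P.mean(0),np.linalg.norm(P-P.mean(0),axis=1),s['eef_pos'])
t=cv2.imread('pics/top0.png');
```

```text
[[242.  156.7]
 [266.  161.5]
 [273.4 183.8]
 [257.7 201. ]
 [234.3 196.7]
 [225.9 175. ]] [[614.2 190.8]
 [626.1 209.7]
 [648.4 208.9]
 [659.  189.3]
 [647.2 170.1]
 [624.9 170.7]] [636.63131238 189.929181  ] [22.46745898 22.40677304 22.3461544  22.41057295 22.45323373 22.55833588] [633.56928271 195.01662248 181.66596339]
```

>>> step_arm --motion '[[[0.2, -0.2, -5, 0, 100], [0.2, -0.2, -10, 0, 100], [0.2, -0.2, -13, 0, 100], [0.2, -0.2, -13, 0, 100], [0.2, -0.2, -13, 0, 100], [0.2, -0.2, -13, 0, 100], [0.2, -0.2, -13, 0, 100]]]'

```text
clock: 3.15
eef_pos: [638.1, 191.0, 53.8]
eef_rot: [[-0.934, 0.357, 0.004], [0.357, 0.934, 0.002], [-0.003, 0.003, -1.0]]
ft_force: [-0.9, 0.3, 0.9]
finger_gap: 85.6
```

Run:
```python
from h import *
s=ctrl.get_state();im=read_camera('wrist')[:,:,::-1].copy();cv2.imwrite('pics/w3.png',im)
print(s['clock'],s['eef_pos'],s['qd'].round(2))
```

```text
3.15 [638.05122455 190.97751472  53.8309116 ] [0.13 0.2  0.06 0.49 0.   0.   0.07]
```

View pics/w3.png

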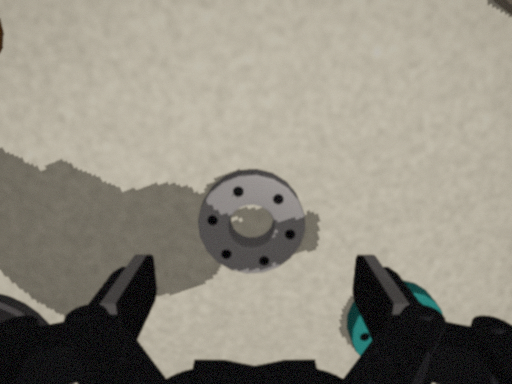

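The flange is centred between the open fingers at about (251,221). I'll check its centre from this close view.

```bash
cat >> h.py <<'E'
def dots(im,ps,z,s,r=6):
    g=cv2.GaussianBlur(cv2.cvtColor(im,cv2.COLOR_BGR2GRAY),(3,3),0);pts=[]
    yy,xx=np.mgrid[-r:r+1,-r:r+1]
    for u,v in ps:
        w=g[v-r:v+r+1,u-r:u+r+1].astype(float);q=np.clip(np.median(w)-15-w,0,None)
        pts.append((u+(q*xx).sum()/q.sum(),v+(q*yy).sum()/q.sum()))
    P=plane('wrist',pts,z,s);return P.mean(0),np.linalg.norm(P-P.mean(0),axis=1)
def rel(s,xy): # offset of xy from the TCP in tool axes
    R=np.array(s['eef_rot']);d=np.array([*xy,0])-np.array([*s['eef_pos'][:2],0]);return (R.T@d)[:2]
E
python3 - <<'E'
from h import *
s=ctrl.get_state();im=cv2.imread('pics/w3.png')
c,r=dots(im,[(238,191),(278,199),(290,234),(264,261),(226,254),(212,220)],16,s);print(c,r,s['eef_pos'],rel(s,c))
E
```

```text
[636.10053868 189.67796792] [22.36871166 22.34129693 22.30338826 22.40695451 22.34006493 22.36096094] [637.8251373  190.70571987  53.58071285] [ 1.24315249 -1.57639585]
```

>>> step_arm --motion '[[[-0.15, -0.1, -3, 0, 100], [-0.15, -0.1, -4.5, 0, 100], [-0.15, -0.1, -5.2, 0, 100], [-0.15, -0.1, -5.2, 0, 100], [-0.15, -0.1, -5.2, 0, 100], [-0.15, -0.1, -5.2, 0, 100]]]'

```text
clock: 3.8
eef_pos: [635.7, 189.2, 0.2]
eef_rot: [[-0.934, 0.358, 0.002], [0.358, 0.934, 0.001], [-0.001, 0.001, -1.0]]
ft_force: [-0.8, 0.1, -0.2]
finger_gap: 85.6
```

>>> step_arm --motion '[[[0, 0, -0.3, 0, 100], [0, 0, -0.3, 0, 85], [0, 0, -0.3, 0, 70], [0, 0, -0.3, 0, 60], [0, 0, -0.3, 0, 60], [0, 0, -0.3, 0, 60], [0, 0, -0.3, 0, 60], [0, 0, -0.3, 0, 60]]]'

```text
clock: 4.6
eef_pos: [635.0, 189.1, -2.6]
eef_rot: [[-0.934, 0.357, 0.0], [0.357, 0.934, 0.0], [-0.0, 0.0, -1.0]]
ft_force: [-1.7, 0.3, 5.9]
finger_gap: 60.3
```

Run:
```python
from h import *
s=ctrl.get_state();im=read_camera('wrist')[:,:,::-1].copy();cv2.imwrite('pics/w4.png',im)
print(s['clock'],s['eef_pos'],s['ft_force'],s['finger_gap'])
```

```text
4.6 [634.99757967 189.13909653  -2.64192882] [-1.69797479  0.32724744  5.89672049] 60.32824623441904
```

View pics/w4.png

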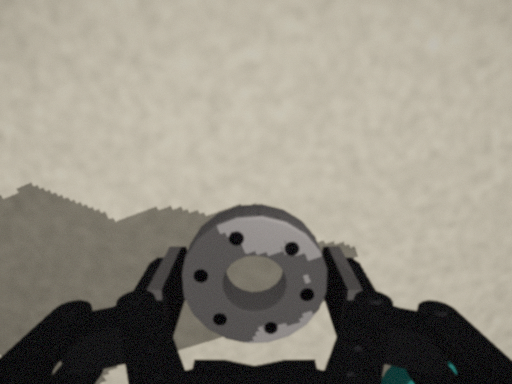

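Flange held (gap 60 mm, stopped on it). Lift and check.

>>> step_arm --motion '[[[0, 0, 1, 0, 50], [0, 0, 4, 0, 50], [0, 0, 8, 0, 50], [0, 0, 12, 0, 50], [0, 0, 15, 0, 50], [0, 0, 15, 0, 50], [0, 0, 15, 0, 50], [0, 0, 15, 0, 50]]]'

```text
clock: 5.45
eef_pos: [633.5, 188.6, 145.0]
eef_rot: [[-0.934, 0.358, -0.003], [0.358, 0.934, -0.001], [0.002, -0.002, -1.0]]
ft_force: [-0.2, -0.0, -1.5]
finger_gap: 59.9
```

Run:
```python
from h import *
s=ctrl.get_state();im=read_camera('wrist')[:,:,::-1].copy();cv2.imwrite('pics/w5.png',im)
print(s['clock'],s['eef_pos'],s['ft_force'],s['finger_gap'])
c,r=dots(im,[(236,238),(292,249),(307,294),(270,328),(220,319),(201,276)],s['eef_pos'][2]+18.6,s);print(c,r,rel(s,c))
```

```text
5.45 [633.45875663 188.64432236 145.01484261] [-0.23816881 -0.0088025  -1.52826064] 59.87233479364027
[nan nan] [nan nan nan nan nan nan] [nan nan]h.py:36: RuntimeWarning: invalid value encountered in scalar divide
  pts.append((u+(q*xx).sum()/q.sum(),v+(q*yy).sum()/q.sum()))
```

View pics/w5.png

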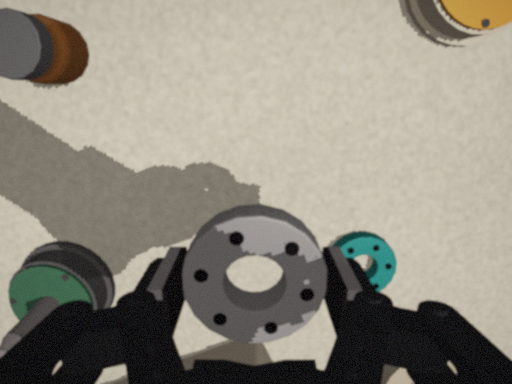

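Held level, with the dots in the same place in the image as before the lift. I'll compute its offset in the hand.

Run:
```python
from h import *
import h
s=ctrl.get_state();im=cv2.imread('pics/w5.png')
c,r=dots(im,[(236,238),(292,249),(307,294),(270,328),(220,319),(201,276)],s['eef_pos'][2]+18.6,s,9);print(c,r,rel(s,c))
im=cv2.imread('pics/w4.png');s4=dict(s);s4['eef_pos']=np.array([635,189.1,-2.6])
c,r=dots(im,[(236,238),(292,249),(307,294),(270,328),(220,319),(201,276)],16,s4,9);print(c,r,rel(s4,c))
```

```text
[634.27619599 188.31755639] [22.20165522 22.19406293 22.36955087 21.98209978 22.2839513  22.31092441] [-0.98766637  0.02265292]
[635.94564616 188.74038156] [22.15578276 22.26332711 22.39791663 22.01469657 22.31244304 22.32801355] [-1.01171109  0.00225238]
```

>>> step_arm --motion '[[[-2, 4, 0, 0, 50], [-4, 8, 0, 0, 50], [-6, 12, 0, 0, 50], [-8, 16, 0, 0, 50], [-9.0, 20.4, 0, 0, 50], [-9.0, 20.4, 0, 0, 50], [-9.0, 20.4, 0, 0, 50], [-9.0, 20.4, 0, 0, 50], [-9.0, 20.4, 0, 0, 50]]]'

```text
clock: 6.4
eef_pos: [545.7, 390.4, 145.6]
eef_rot: [[-0.933, 0.361, -0.001], [0.361, 0.933, -0.002], [-0.0, -0.002, -1.0]]
ft_force: [-0.7, -0.8, -0.5]
finger_gap: 60.2
```

Run:
```python
from h import *
s=ctrl.get_state();im=read_camera('wrist')[:,:,::-1].copy();cv2.imwrite('pics/w6.png',im)
print(s['clock'],s['eef_pos'],s['ft_force'],s['finger_gap'])
```

```text
6.4 [545.66506448 390.35318468 145.58778142] [-0.71210039 -0.81483717 -0.46008306] 60.19644972718101
```

View pics/w6.png

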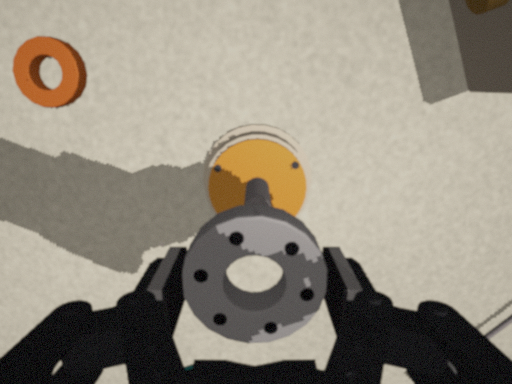

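The flange is held in front of the amber stand, whose spindle shows at (258,185) as expected. I'll correct the remaining offset and come down to just above the tip.

>>> step_arm --motion '[[[-0.25, 0.25, -1, 0, 50], [-0.25, 0.25, -2, 0, 50], [-0.25, 0.25, -3, 0, 50], [-0.25, 0.25, -4, 0, 50], [-0.25, 0.25, -4, 0, 50], [-0.25, 0.25, -4, 0, 50], [-0.25, 0.25, -4, 0, 50]]]'

```text
clock: 7.15
eef_pos: [542.7, 395.8, 106.6]
eef_rot: [[-0.934, 0.358, 0.001], [0.358, 0.934, 0.0], [-0.001, 0.001, -1.0]]
ft_force: [0.1, 0.5, -0.4]
finger_gap: 60.0
```

>>> step_arm --motion '[[[0.05, -0.25, -0.4, 0, 50], [0.05, -0.25, -0.4, 0, 50], [0.05, -0.25, -0.4, 0, 50], [0.05, -0.25, -0.4, 0, 50]]]'

```text
clock: 7.55
eef_pos: [542.9, 393.1, 102.5]
eef_rot: [[-0.934, 0.358, 0.0], [0.358, 0.934, 0.0], [-0.0, 0.0, -1.0]]
ft_force: [-0.4, -0.3, -1.6]
finger_gap: 59.7
```

Run:
```python
from h import *
s=ctrl.get_state();im=read_camera('wrist')[:,:,::-1].copy();cv2.imwrite('pics/w7.png',im)
print(s['clock'],s['eef_pos'],s['ft_force'],s['finger_gap'])
```

```text
7.55 [542.93855143 393.10054739 102.48973156] [-0.38221446 -0.30913146 -1.61571306] 59.682746752893365
```

View pics/w7.png

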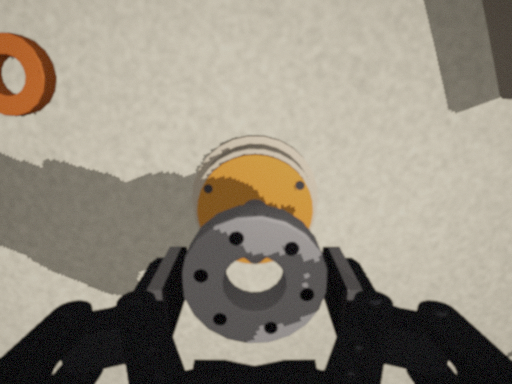

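On target (542.9, 393.1), with the bore over the spindle axis. I'll thread slowly.

>>> step_arm --motion '[[[0, 0, -0.5, 0, 50], [0, 0, -1, 0, 50], [0, 0, -1.5, 0, 50], [0, 0, -2, 0, 50], [0, 0, -2, 0, 50], [0, 0, -2, 0, 50]]]'

```text
clock: 8.2
eef_pos: [542.7, 392.9, 81.9]
eef_rot: [[-0.934, 0.358, -0.0], [0.358, 0.934, -0.0], [0.0, -0.0, -1.0]]
ft_force: [-0.1, -0.3, -0.6]
finger_gap: 59.8
```

Run:
```python
from h import *
s=ctrl.get_state();im=read_camera('wrist')[:,:,::-1].copy();cv2.imwrite('pics/w8.png',im[200:360,150:360])
print(s['clock'],s['eef_pos'],s['ft_force'],s['finger_gap'])
```

```text
8.2 [542.73685337 392.93712151  81.94960778] [-0.10659877 -0.27244762 -0.56182945] 59.8147891134788
```

View pics/w8.png

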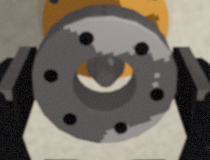

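The spindle tip sits centred in the bore. Continue down.

>>> step_arm --motion '[[[0, 0, -1, 0, 50], [0, 0, -2, 0, 50], [0, 0, -3, 0, 50], [0, 0, -4, 0, 50], [0, 0, -4.5, 0, 50], [0, 0, -4.5, 0, 50], [0, 0, -4.5, 0, 50]]]'

```text
clock: 8.95
eef_pos: [542.9, 393.1, 37.2]
eef_rot: [[-0.934, 0.358, 0.0], [0.358, 0.934, -0.0], [-0.0, -0.0, -1.0]]
ft_force: [-0.5, 0.3, -1.2]
finger_gap: 60.0
```

>>> step_arm --motion '[[[0, 0, -0.2, 0, 50], [0, 0, -0.4, 0, 50], [0, 0, -0.5, 0, 50], [0, 0, -0.5, 0, 50], [0, 0, -0.5, 0, 50]]]'

```text
clock: 9.45
eef_pos: [542.9, 393.1, 32.5]
eef_rot: [[-0.934, 0.358, 0.0], [0.358, 0.934, 0.0], [-0.0, 0.0, -1.0]]
ft_force: [-0.7, -0.6, -0.3]
finger_gap: 60.0
```

>>> step_arm --motion '[[[0, 0, -0.1, 0, 50], [0, 0, -0.1, 0, 50], [0, 0, -0.1, 0, 50]]]'

```text
clock: 9.75
eef_pos: [542.9, 393.1, 32.4]
eef_rot: [[-0.934, 0.358, 0.0], [0.358, 0.934, 0.0], [-0.0, 0.0, -1.0]]
ft_force: [-2.3, 0.0, 5.7]
finger_gap: 60.0
```

Contact (5.7 N up). Release.

>>> step_arm --motion '[[[0, 0, 0, 0, 75], [0, 0, 0, 0, 85], [0, 0, 0, 0, 95], [0, 0, 0, 0, 95], [0, 0, 0, 0, 95], [0, 0, 3, 0, 95], [0, 0, 7, 0, 95], [0, 0, 11, 0, 95], [0, 0, 15, 0, 95], [0, 0, 15, 0, 95], [0, 0, 15, 0, 95], [0, 0, 15, 0, 95]]]'

```text
clock: 10.95
eef_pos: [541.8, 392.4, 180.1]
eef_rot: [[-0.934, 0.358, -0.002], [0.358, 0.934, -0.002], [0.001, -0.002, -1.0]]
ft_force: [-1.0, -0.5, -0.3]
finger_gap: 80.9
```

Run:
```python
from h import *
s=ctrl.get_state();im=read_camera('wrist')[:,:,::-1].copy();cv2.imwrite('pics/w9.png',im)
print(s['clock'],s['eef_pos'],s['ft_force'],s['finger_gap'])
print(project('wrist',[[544,392.6,51],[404,272,16]],s))
```

```text
10.95 [541.84823904 392.42995282 180.08099303] [-1.0189448  -0.4831416  -0.32560207] 80.9053507444792
[[255.58663254 187.64621829]
 [ 67.94656297  79.29311864]]
```

View pics/w9.png

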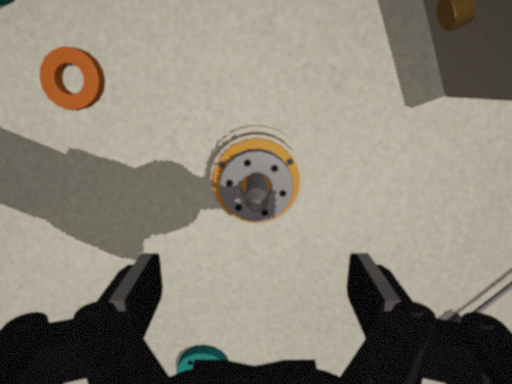

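The flange lies on the plate (centre at (256,187), predicted (255.6,187.6)). Now the orange ring.

>>> step_arm --motion '[[[-13.7, -12, 0, 0, 95], [-13.7, -12, 0, 0, 95], [-13.7, -12, 0, 0, 95], [-13.7, -12, 0, 0, 95], [-13.7, -12, -5, 0, 95], [-13.7, -12, -10, 0, 95], [-13.7, -12, -12, 0, 95], [-13.7, -12, -12, 0, 95], [-13.7, -12, -12, 0, 95]]]'

```text
clock: 11.9
eef_pos: [405.4, 272.6, 60.6]
eef_rot: [[-0.934, 0.358, -0.002], [0.358, 0.934, -0.001], [0.001, -0.002, -1.0]]
ft_force: [0.5, 0.6, 0.4]
finger_gap: 81.1
```

Run:
```python
from h import *
s=ctrl.get_state();im=read_camera('wrist')[:,:,::-1].copy();cv2.imwrite('pics/w10.png',im)
print(s['clock'],s['eef_pos'],s['ft_force'],s['finger_gap'])
p=project('wrist',[404,272,16],s)[0].round().astype(int);print(p)
o=blob(im,(3,120,50),(16,255,255),tuple(map(int,p)),80);e=circ('wrist',o,12,s);print(e)
```

```text
11.9 [405.39538195 272.61621667  60.64541571] [0.53380368 0.57162282 0.41967875] 81.07961216461041
[252 223]
((402.50006103515625, 272.04254150390625), (53.206298828125, 55.66785430908203), 70.65864562988281)
```

View pics/w10.png

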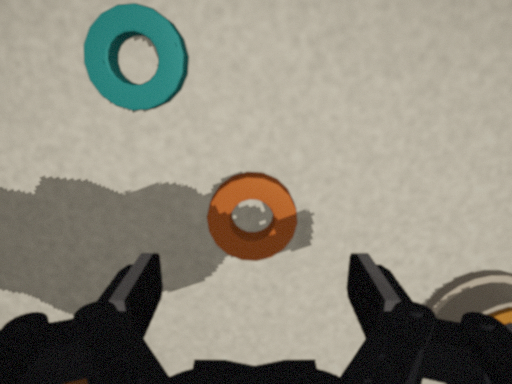

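Orange ring at (252,216), with the turquoise look-alike at (136,57). The outline includes some side wall at the top, so I'll use the near edge and the sides.

```bash
cat >> h.py <<'E'
from scipy.optimize import least_squares
def ringfit(cnt,z,s,R,full=False):
    # circle of known radius on the top face, from contour points on the lower half of the image (top edge visible there)
    p=cnt[:,0].astype(float);p=p[p[:,1]>=(p[:,1].min()+p[:,1].max())/2+3]
    P=plane('wrist',p,z,s);f=lambda c:np.hypot(*(P-c).T)-R
    r=least_squares(f,P.mean(0),loss='soft_l1');return r.x,np.abs(r.fun).mean()
E
python3 - <<'E'
from h import *
s=ctrl.get_state();im=cv2.imread('pics/w10.png')
o=blob(im,(3,120,40),(16,255,255),(252,216),80)
for R in(26.5,27):print(R,ringfit(o,16,s,R))
# bore top edge
hs=cv2.cvtColor(im,cv2.COLOR_BGR2HSV)
c,_=ringfit(o,16,s,27);print(rel(s,c),s['eef_pos'])
E
```

```text
26.5 (array([402.28068939, 273.05474989]), np.float64(0.3032481222041361))
27 (array([401.69473495, 273.26313626]), np.float64(0.4138023587956084))
[ 4.17579481 -1.43510361] [406.10756468 273.10912627  61.5165545 ]
```

>>> step_arm --motion '[[[-0.3, -0.1, -3, 0, 95], [-0.3, -0.1, -5, 0, 95], [-0.3, -0.1, -6.0, 0, 95], [-0.3, -0.1, -6.0, 0, 95], [-0.3, -0.1, -6.0, 0, 95], [-0.3, -0.1, -6.0, 0, 95]]]'

```text
clock: 12.55
eef_pos: [403.6, 272.5, 2.4]
eef_rot: [[-0.934, 0.358, 0.002], [0.358, 0.934, 0.001], [-0.001, 0.002, -1.0]]
ft_force: [-0.2, 0.5, 0.1]
finger_gap: 81.1
```

Run:
```python
from h import *
s=ctrl.get_state();im=read_camera('wrist')[:,:,::-1].copy();cv2.imwrite('pics/w11.png',im)
print(s['clock'],s['eef_pos'],s['ft_force'],s['finger_gap'])
o=blob(im,(3,120,30),(16,255,255),(252,270),90)
c,e=ringfit(o,16,s,27);print(c,e,rel(s,c))
```

```text
12.55 [403.56513663 272.520942     2.37896977] [-0.17384237  0.53192864  0.08933419] 81.11136257301948
[400.02984266 272.75421775] 0.5168283529918786 [ 3.38473054 -1.04703637]
```

View pics/w11.png

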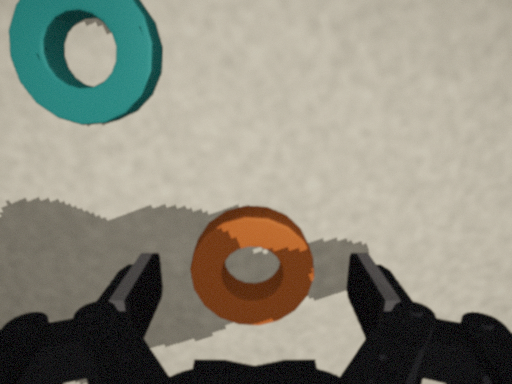

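Run:
```python
from h import *
s=ctrl.get_state();im=cv2.imread('pics/w11.png')
p=plane('wrist',[(253,246),(253,300),(223,272),(283,272),(192,268),(313,268),(252,324)],16,s)
for q in p: print(q.round(1),rel(s,q).round(1))
cv2.imwrite('pics/c11.png',cv2.resize(im[195:335,180:325],(725,700)[:2] and (621,600),interpolation=cv2.INTER_CUBIC))
```

```text
[389.8 277.2] [14.4 -0.4]
[414.1 267.9] [-11.6  -0.5]
[396.6 261. ] [  2.3 -13.1]
[405.7 284.7] [ 2.3 12.2]
[390.2 249.5] [  4.2 -26.2]
[408.5 297.2] [ 4.1 24.8]
[425.7 263. ] [-24.2  -0.9]
```

View pics/c11.png

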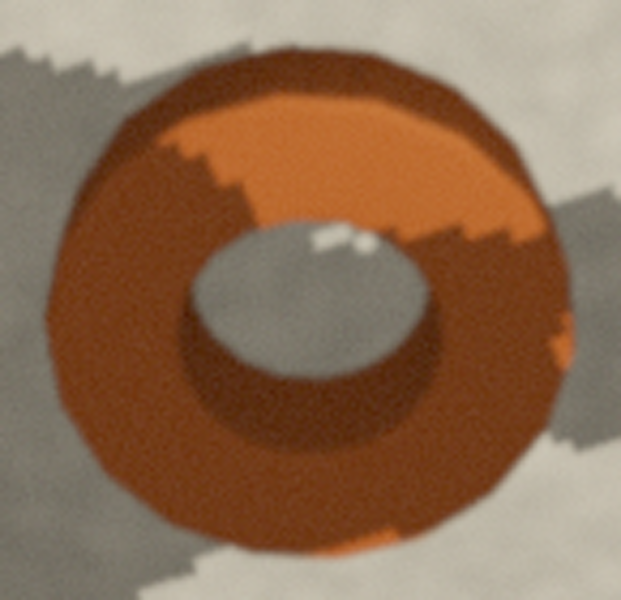

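The bore centre is about 1.3 mm ahead of the TCP in tool x. I'll shift slightly, lower to about -2 mm and close.

>>> step_arm --motion '[[[-0.15, 0, -0.4, 0, 95], [-0.15, 0, -0.4, 0, 80], [-0.15, 0, -0.4, 0, 65], [-0.15, 0, -0.4, 0, 50], [-0.15, 0, -0.4, 0, 50], [-0.15, 0, -0.4, 0, 50], [-0.15, 0, -0.4, 0, 50], [-0.15, 0, -0.4, 0, 50]]]'

```text
clock: 13.4
eef_pos: [401.2, 272.0, -2.0]
eef_rot: [[-0.934, 0.357, 0.0], [0.357, 0.934, 0.0], [0.0, 0.0, -1.0]]
ft_force: [-1.4, -1.0, 8.5]
finger_gap: 52.1
```

>>> step_arm --motion '[[[0, 0, 1, 0, 45], [0, 0, 4, 0, 45], [0, 0, 8, 0, 45], [0, 0, 12, 0, 45], [0, 0, 15, 0, 45], [0, 0, 15, 0, 45], [0, 0, 15, 0, 45], [0, 0, 15, 0, 45]]]'

```text
clock: 14.2
eef_pos: [400.4, 271.4, 146.5]
eef_rot: [[-0.934, 0.358, -0.002], [0.358, 0.934, -0.001], [0.001, -0.002, -1.0]]
ft_force: [0.1, 0.2, -0.2]
finger_gap: 51.9
```

Run:
```python
from h import *
s=ctrl.get_state();im=read_camera('wrist')[:,:,::-1].copy();cv2.imwrite('pics/w12.png',cv2.resize(im[190:350,160:350],(712,600),interpolation=cv2.INTER_CUBIC))
print(s['clock'],s['eef_pos'],s['ft_force'],s['finger_gap'])
```

```text
14.2 [400.44544874 271.42184228 146.51045506] [ 0.13637563  0.24328915 -0.2292358 ] 51.93631070303498
```

View pics/w12.png

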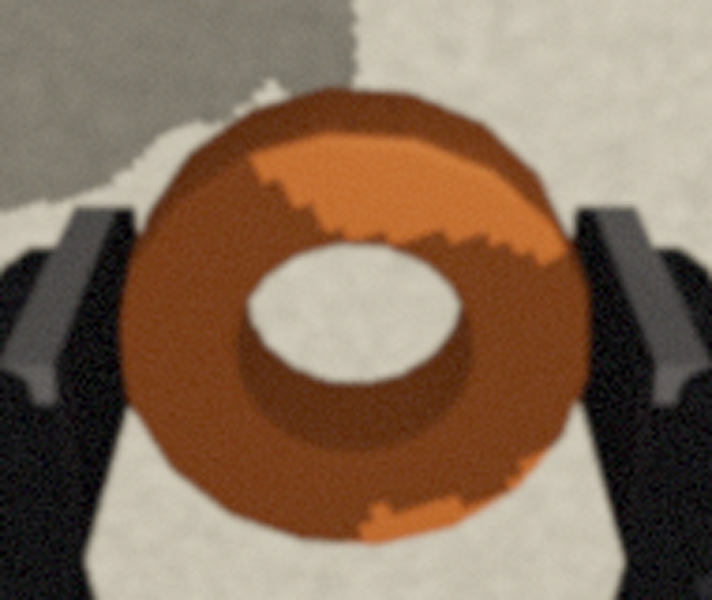

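The ring is held level. Bore top edge: rows 254.3 to 310.1, columns 223.5 to 286. I'll compute the in-hand offset and the move.

```bash
cat >> h.py <<'E'
def hand(s,top,bot,left,right,ztop):
    vm=(top+bot)/2-0.5;um=(left+right)/2
    P=plane('wrist',[(um,top),(um,bot),(left,vm),(right,vm)],s['eef_pos'][2]+ztop,s)
    q=np.array([rel(s,p) for p in P]);print(q.round(1));c=np.array([(q[0,0]+q[1,0])/2,(q[2,1]+q[3,1])/2])
    R=np.array(s['eef_rot'])[:2,:2];w=R@c;print('tool',c,'world',w,'TCP goal',np.array([544.0,392.6])-w)
E
python3 - <<'E'
from h import *
s=ctrl.get_state();print(s['eef_pos']);hand(s,254.3,310.1,223.5,286,18)
E
```

```text
[400.37128411 271.35527279 146.18360218]
[[ 12.8   0.3]
 [-13.6   0.4]
 [  0.2 -12.6]
 [  0.2  13.2]]
tool [-0.41642624  0.34628535] world [0.51271251 0.17449411] TCP goal [543.48728749 392.42550589]
```

>>> step_arm --motion '[[[3, 2.5, 0, 0, 45], [6, 5, 0, 0, 45], [9, 7.5, 0, 0, 45], [12, 10, 0, 0, 45], [14.2, 12.1, 0, 0, 45], [14.2, 12.1, -2, 0, 45], [14.2, 12.1, -4, 0, 45], [14.2, 12.1, -4, 0, 45], [14.2, 12.1, -4, 0, 45], [14.2, 12.1, -4, 0, 45]]]'

```text
clock: 15.25
eef_pos: [543.6, 393.1, 107.6]
eef_rot: [[-0.934, 0.358, 0.0], [0.358, 0.934, 0.0], [-0.0, 0.0, -1.0]]
ft_force: [-0.4, -0.5, 0.1]
finger_gap: 52.2
```

>>> step_arm --motion '[[[0, 0, -0.5, 0, 45], [0, 0, -1, 0, 45], [0, 0, -1.5, 0, 45], [0, 0, -2, 0, 45], [0, 0, -2.3, 0, 45], [0, 0, -2.3, 0, 45], [0, 0, -2.3, 0, 45]]]'

```text
clock: 15.95
eef_pos: [543.4, 393.0, 84.2]
eef_rot: [[-0.934, 0.358, -0.0], [0.358, 0.934, -0.0], [-0.0, -0.0, -1.0]]
ft_force: [0.1, 0.5, -0.0]
finger_gap: 51.7
```

Run:
```python
from h import *
s=ctrl.get_state();im=read_camera('wrist')[:,:,::-1].copy();cv2.imwrite('pics/w13.png',cv2.resize(im[150:350,130:380],(750,600),interpolation=cv2.INTER_CUBIC))
print(s['clock'],s['eef_pos'],s['ft_force'],s['finger_gap'])
```

```text
15.95 [543.37376644 392.9865581   84.19410614] [ 0.06585261  0.4755218  -0.03312265] 51.69779089918186
```

View pics/w13.png

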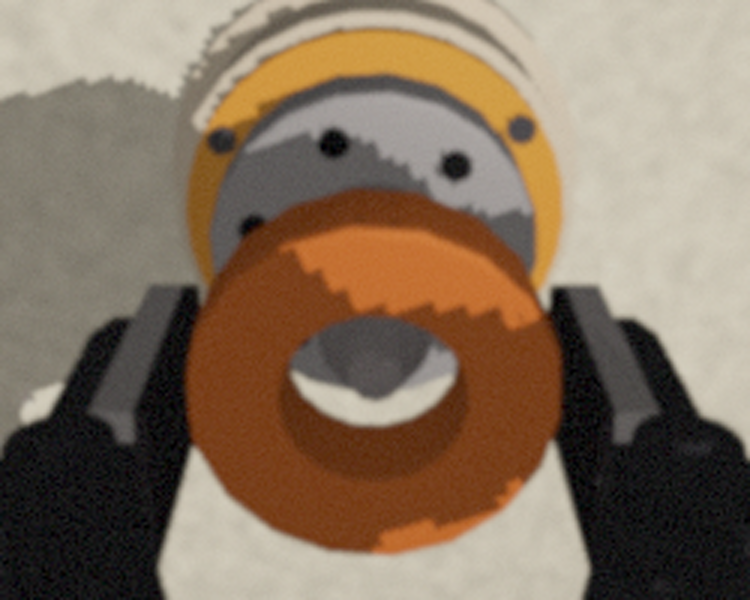

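The spindle tip is centred in the bore, with the flange below. Go down (contact expected at TCP z of about 49).

>>> step_arm --motion '[[[0, 0, -1, 0, 45], [0, 0, -2, 0, 45], [0, 0, -2.7, 0, 45], [0, 0, -3.2, 0, 45], [0, 0, -3.35, 0, 45], [0, 0, -3.35, 0, 45], [0, 0, -3.35, 0, 45]]]'

```text
clock: 16.7
eef_pos: [543.6, 393.2, 51.0]
eef_rot: [[-0.934, 0.358, 0.0], [0.358, 0.934, 0.0], [-0.0, 0.0, -1.0]]
ft_force: [-0.9, 0.4, -0.5]
finger_gap: 52.4
```

>>> step_arm --motion '[[[0, 0, -0.1, 0, 45], [0, 0, -0.2, 0, 45], [0, 0, -0.2, 0, 45], [0, 0, -0.2, 0, 45]]]'

```text
clock: 17.1
eef_pos: [543.6, 393.2, 49.2]
eef_rot: [[-0.934, 0.358, 0.001], [0.358, 0.934, 0.0], [-0.0, 0.001, -1.0]]
ft_force: [0.1, -0.2, 1.7]
finger_gap: 52.2
```

Contact beginning. A hair more, then release and rise.

>>> step_arm --motion '[[[0, 0, -0.05, 0, 45], [0, 0, -0.05, 0, 45], [0, 0, -0.05, 0, 65], [0, 0, -0.05, 0, 75], [0, 0, -0.05, 0, 85], [0, 0, -0.05, 0, 85], [0, 0, 0, 0, 85], [0, 0, 3, 0, 85], [0, 0, 7, 0, 85], [0, 0, 11, 0, 85], [0, 0, 13, 0, 85], [0, 0, 13, 0, 85], [0, 0, 13, 0, 85]]]'

```text
clock: 18.4
eef_pos: [543.1, 392.9, 178.7]
eef_rot: [[-0.934, 0.358, -0.0], [0.358, 0.934, 0.0], [0.0, 0.0, -1.0]]
ft_force: [-0.5, -1.1, -0.3]
finger_gap: 72.3
```

Run:
```python
from h import *
s=ctrl.get_state();im=read_camera('wrist')[:,:,::-1].copy();cv2.imwrite('pics/w14.png',im)
print(s['clock'],s['eef_pos'],s['ft_force'],s['finger_gap'])
print(project('wrist',[[544,392.6,67]],s))
t=read_camera('top')[:,:,::-1].copy()
b=blob(t,(100,100,20),(130,255,255),(386,245),30);print('blue',circ('top',b,14,s))
```

```text
18.4 [543.06262308 392.89222254 178.7134152 ] [-0.47596084 -1.08745219 -0.28449434] 72.2690780764308
[[254.19785798 192.50883095]]
blue ((393.84332275390625, -293.7275085449219), (42.708892822265625, 44.52928924560547), 16.38228416442871)
```

View pics/w14.png

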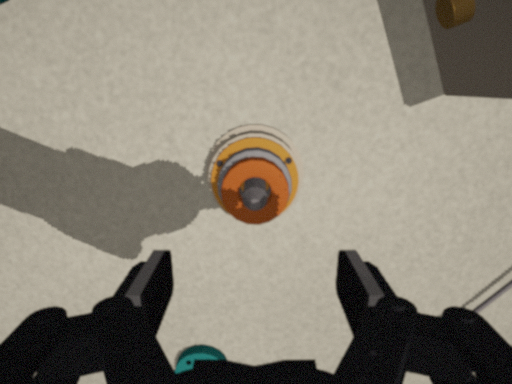

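The insulator is seated (centre about (255,191), as predicted). Now across to the blue spacer.

>>> step_arm --motion '[[[-14.8, -68.5, 0, 0, 85], [-14.8, -68.5, 0, 0, 85], [-14.8, -68.5, 0, 0, 85], [-14.8, -68.5, 0, 0, 85], [-14.8, -68.5, 0, 0, 85], [-14.8, -68.5, 0, 0, 85], [-14.8, -68.5, 0, 0, 85], [-14.8, -68.5, 0, 0, 85], [-14.8, -68.5, 0, 0, 85], [-14.8, -68.5, 0, 0, 85], [-14.8, -68.5, 0, 0, 85], [-14.8, -68.5, 0, 0, 85], [-14.8, -68.5, 0, 0, 85], [-14.8, -68.5, 0, 0, 85], [-14.8, -68.5, 0, 0, 85], [-14.8, -68.5, 0, 0, 85], [-14.8, -68.5, 0, 0, 85], [-14.8, -68.5, 0, 0, 85], [-14.8, -68.5, 0, 0, 85], [-14.8, -68.5, 0, 0, 85]]]'

```text
clock: 20.5
eef_pos: [395.8, -290.8, 178.8]
eef_rot: [[-0.935, 0.356, -0.0], [0.356, 0.935, 0.0], [0.0, 0.0, -1.0]]
ft_force: [0.2, -0.5, -0.1]
finger_gap: 73.0
```

Run:
```python
from h import *
s=ctrl.get_state();im=read_camera('wrist')[:,:,::-1].copy();cv2.imwrite('pics/w15.png',im)
print(s['clock'],s['eef_pos'],s['joint_pos'].round(),s['finger_gap'])
p=project('wrist',[394,-294,16],s)[0].round();print(p)
```

```text
20.5 [ 395.77056292 -290.81149652  178.76461187] [ 26.  22.   7. 125.  -5.  34. 105.] 73.04528233485436
[250. 175.]
```

View pics/w15.png

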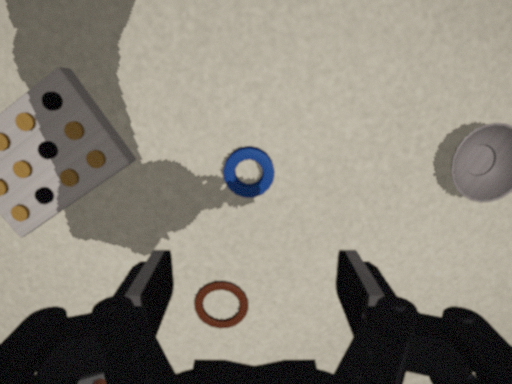

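Blue spacer at (248,172), clear of the gasket (222,304) and the dish (490,162). Descend partway, then measure.

>>> step_arm --motion '[[[-0.2, -0.3, -4, 0, 85], [-0.2, -0.3, -8, 0, 85], [-0.2, -0.3, -12, 0, 85], [-0.2, -0.3, -14.5, 0, 85], [-0.2, -0.3, -14.5, 0, 85], [-0.2, -0.3, -14.5, 0, 85], [-0.2, -0.3, -14.5, 0, 85]]]'

```text
clock: 21.25
eef_pos: [394.3, -295.5, 35.1]
eef_rot: [[-0.934, 0.357, 0.002], [0.357, 0.934, -0.001], [-0.003, -0.001, -1.0]]
ft_force: [0.6, -0.5, -0.1]
finger_gap: 72.5
```

Run:
```python
from h import *
s=ctrl.get_state();im=read_camera('wrist')[:,:,::-1].copy();cv2.imwrite('pics/w16.png',cv2.resize(im[170:330,150:350],(750,600),interpolation=cv2.INTER_CUBIC))
print(s['clock'],list(s['eef_pos']),s['finger_gap'])
```

```text
21.25 [np.float64(394.27079393479016), np.float64(-295.5113984183639), np.float64(35.117680740768876)] 72.47238878407563
```

View pics/w16.png

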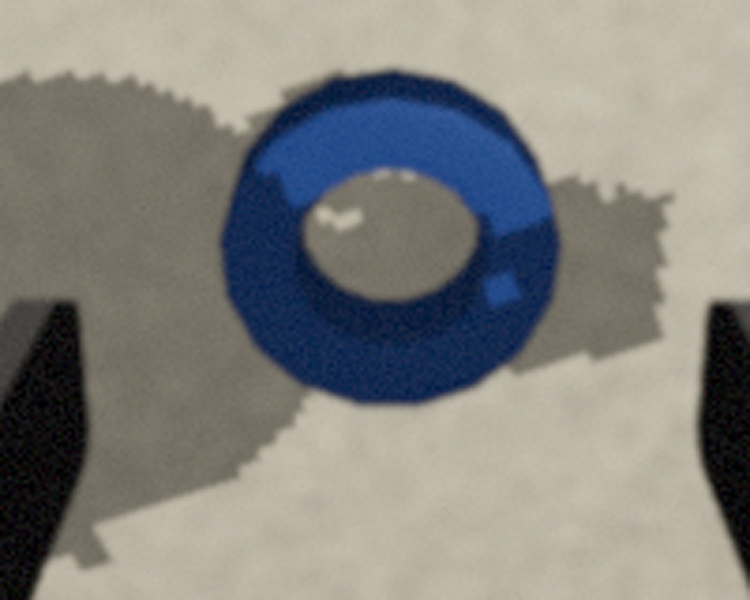

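Run:
```python
from h import *
s=ctrl.get_state();print(s['eef_pos']);hand(s,214.8,262.5,229.2,280.7,16-s['eef_pos'][2])
```

```text
[ 394.35380563 -295.5809031    35.31588485]
[[ 15.6   0.4]
 [-11.3   0.5]
 [  2.7 -12.8]
 [  2.8  13.7]]
tool [2.14152159 0.44230178] world [-1.84183672  1.17870142] TCP goal [545.84183672 391.42129858]
```

>>> step_arm --motion '[[[-0.2, 0.1, -1.5, 0, 85], [-0.2, 0.1, -3, 0, 85], [-0.2, 0.1, -3.5, 0, 85], [-0.2, 0.1, -3.5, 0, 85], [-0.2, 0.1, -3.5, 0, 85], [-0.2, 0.1, -3.5, 0, 85]]]'

```text
clock: 21.9
eef_pos: [391.8, -294.3, -0.4]
eef_rot: [[-0.934, 0.358, 0.001], [0.358, 0.934, -0.001], [-0.001, -0.0, -1.0]]
ft_force: [-0.4, 0.4, 0.9]
finger_gap: 73.0
```

>>> step_arm --motion '[[[0.05, 0, -0.05, 0, 75], [0.05, 0, -0.05, 0, 60], [0.05, 0, -0.05, 0, 45], [0.05, 0, -0.05, 0, 40], [0.05, 0, -0.05, 0, 40], [0.05, 0, -0.05, 0, 40], [0.05, 0, -0.05, 0, 40], [0.05, 0, -0.05, 0, 40]]]'

```text
clock: 22.7
eef_pos: [392.1, -294.1, -0.9]
eef_rot: [[-0.934, 0.358, 0.001], [0.358, 0.934, -0.0], [-0.001, 0.0, -1.0]]
ft_force: [-0.6, 0.9, 8.1]
finger_gap: 45.3
```

>>> step_arm --motion '[[[0, 0, 1, 0, 38], [0, 0, 4, 0, 38], [0, 0, 8, 0, 38], [0, 0, 12, 0, 38], [0, 0, 16, 0, 38], [0, 0, 16, 0, 38], [0, 0, 16, 0, 38], [0, 0, 16, 0, 38]]]'

```text
clock: 23.5
eef_pos: [390.9, -293.2, 157.5]
eef_rot: [[-0.934, 0.358, -0.002], [0.358, 0.934, 0.001], [0.002, 0.001, -1.0]]
ft_force: [-1.1, -0.2, -0.9]
finger_gap: 45.4
```

Run:
```python
from h import *
s=ctrl.get_state();im=read_camera('wrist')[:,:,::-1].copy();cv2.imwrite('pics/w17.png',cv2.resize(im[190:350,150:350],(750,600),interpolation=cv2.INTER_CUBIC))
print(s['clock'],list(s['eef_pos']),s['finger_gap'])
```

```text
23.5 [np.float64(390.8572277976336), np.float64(-293.20308805743724), np.float64(157.4723762701913)] 45.44256173354854
```

View pics/w17.png

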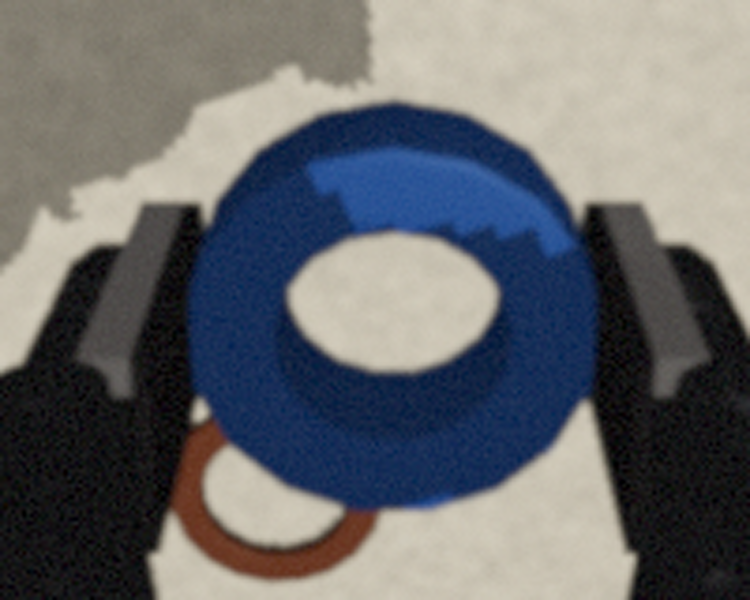

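Spacer held; bore top edge: rows 251.1 to 306.8, columns 223.9 to 286.3.

Run:
```python
from h import *
s=ctrl.get_state();print(s['eef_pos']);hand(s,251.1,306.8,223.9,286.3,16.9)
```

```text
[ 390.72407743 -293.14442992  157.07362017]
[[ 13.6   0.4]
 [-12.8   0.5]
 [  1.1 -12.5]
 [  1.   13.4]]
tool [0.42572769 0.4383377 ] world [-0.24086229  0.56157529] TCP goal [544.24086229 392.03842471]
```

>>> step_arm --motion '[[[15.3, 68.5, 0, 0, 38], [15.3, 68.5, 0, 0, 38], [15.3, 68.5, 0, 0, 38], [15.3, 68.5, 0, 0, 38], [15.3, 68.5, 0, 0, 38], [15.3, 68.5, 0, 0, 38], [15.3, 68.5, 0, 0, 38], [15.3, 68.5, 0, 0, 38], [15.3, 68.5, 0, 0, 38], [15.3, 68.5, 0, 0, 38], [15.3, 68.5, 0, 0, 38], [15.3, 68.5, 0, 0, 38], [15.3, 68.5, 0, 0, 38], [15.3, 68.5, 0, 0, 38], [15.3, 68.5, 0, 0, 38], [15.3, 68.5, 0, 0, 38], [15.3, 68.5, 0, 0, 38], [15.3, 68.5, 0, 0, 38], [15.3, 68.5, 0, 0, 38], [15.3, 68.5, 0, 0, 38]]]'

```text
clock: 25.55
eef_pos: [545.0, 389.8, 158.4]
eef_rot: [[-0.933, 0.359, -0.0], [0.359, 0.933, -0.0], [-0.0, -0.0, -1.0]]
ft_force: [0.1, 0.1, -1.0]
finger_gap: 45.6
```

>>> step_arm --motion '[[[0, 0, -2, 0, 38], [0, 0, -4, 0, 38], [0, 0, -5, 0, 38], [0, 0, -5, 0, 38], [0, 0, -5, 0, 38], [0, 0, -5, 0, 38]]]'

```text
clock: 26.15
eef_pos: [545.6, 391.4, 109.4]
eef_rot: [[-0.934, 0.358, 0.002], [0.358, 0.934, 0.001], [-0.001, 0.002, -1.0]]
ft_force: [-0.3, -0.2, 0.0]
finger_gap: 45.6
```

>>> step_arm --motion '[[[-0.12, 0.08, -0.3, 0, 38], [-0.12, 0.08, -0.8, 0, 38], [-0.12, 0.08, -0.8, 0, 38], [-0.12, 0.08, -0.8, 0, 38], [-0.12, 0.08, -0.8, 0, 38]]]'

```text
clock: 26.65
eef_pos: [543.7, 391.8, 100.3]
eef_rot: [[-0.934, 0.358, 0.0], [0.358, 0.934, -0.0], [-0.0, 0.0, -1.0]]
ft_force: [-0.1, -0.3, -1.0]
finger_gap: 45.5
```

>>> step_arm --motion '[[[0, 0, -0.5, 0, 38], [0, 0, -1, 0, 38], [0, 0, -1.5, 0, 38], [0, 0, -1.5, 0, 38], [0, 0, -1.5, 0, 38]]]'

```text
clock: 27.15
eef_pos: [543.5, 391.7, 84.9]
eef_rot: [[-0.934, 0.358, -0.0], [0.358, 0.934, -0.0], [0.0, -0.001, -1.0]]
ft_force: [-0.6, 0.1, -1.3]
finger_gap: 45.6
```

Run:
```python
from h import *
s=ctrl.get_state();im=read_camera('wrist')[:,:,::-1].copy();cv2.imwrite('pics/w18.png',cv2.resize(im[150:350,130:380],(750,600),interpolation=cv2.INTER_CUBIC))
print(s['clock'],s['eef_pos'],s['ft_force'],s['finger_gap'])
```

```text
27.15 [543.4598665  391.68820333  84.92107889] [-0.61965315  0.09279501 -1.32489694] 45.55328721042824
```

View pics/w18.png

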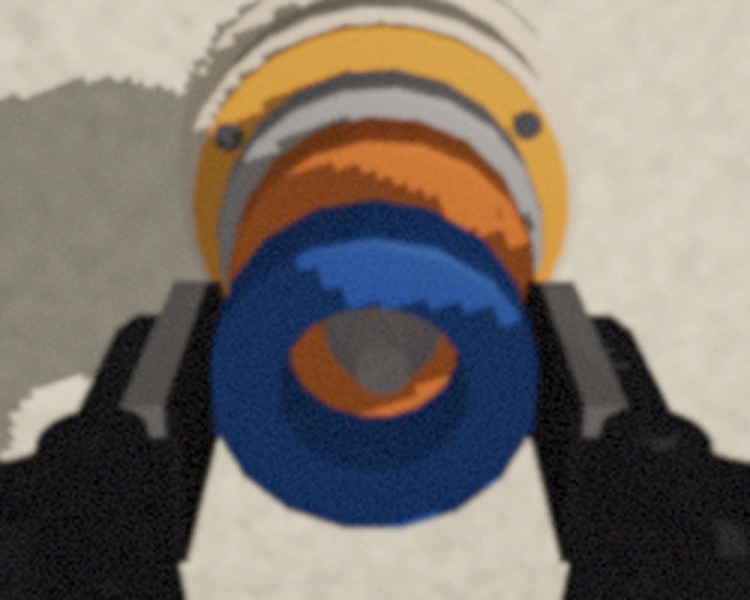

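The spindle tip is in the bore, about 1 mm right of centre. Continue with a small nudge (contact at about 66).

>>> step_arm --motion '[[[0.05, 0.05, -0.5, 0, 38], [0.05, 0.05, -1, 0, 38], [0.05, 0.05, -1.5, 0, 38], [0.05, 0.05, -1.7, 0, 38], [0.05, 0.05, -1.7, 0, 38], [0.05, 0.05, -1.7, 0, 38]]]'

```text
clock: 27.8
eef_pos: [544.2, 392.3, 68.2]
eef_rot: [[-0.934, 0.358, 0.0], [0.358, 0.934, -0.0], [-0.0, -0.0, -1.0]]
ft_force: [0.2, 0.2, -0.9]
finger_gap: 45.5
```

>>> step_arm --motion '[[[0, 0, -0.1, 0, 38], [0, 0, -0.15, 0, 38], [0, 0, -0.15, 0, 38], [0, 0, -0.15, 0, 38]]]'

```text
clock: 28.2
eef_pos: [544.2, 392.4, 66.9]
eef_rot: [[-0.934, 0.358, 0.0], [0.358, 0.934, 0.0], [-0.0, 0.0, -1.0]]
ft_force: [-0.2, -0.1, -1.4]
finger_gap: 45.4
```

>>> step_arm --motion '[[[0, 0, -0.1, 0, 38], [0, 0, -0.12, 0, 38], [0, 0, -0.12, 0, 38], [0, 0, -0.12, 0, 38]]]'

```text
clock: 28.6
eef_pos: [544.3, 392.4, 66.2]
eef_rot: [[-0.934, 0.358, 0.0], [0.358, 0.934, 0.0], [-0.0, 0.0, -1.0]]
ft_force: [-1.5, -0.9, 5.8]
finger_gap: 45.7
```

Contact. Release and rise.

>>> step_arm --motion '[[[0, 0, 0, 0, 60], [0, 0, 0, 0, 70], [0, 0, 0, 0, 80], [0, 0, 0, 0, 80], [0, 0, 0, 0, 80], [0, 0, 3, 0, 80], [0, 0, 7, 0, 80], [0, 0, 11, 0, 80], [0, 0, 13, 0, 80], [0, 0, 13, 0, 80], [0, 0, 13, 0, 80]]]'

```text
clock: 29.7
eef_pos: [543.8, 392.2, 195.5]
eef_rot: [[-0.934, 0.358, -0.0], [0.358, 0.934, 0.0], [0.0, 0.0, -1.0]]
ft_force: [-0.5, 0.3, -0.7]
finger_gap: 68.2
```

Run:
```python
from h import *
s=ctrl.get_state();im=read_camera('wrist')[:,:,::-1].copy();cv2.imwrite('pics/w19.png',im)
print(s['clock'],s['eef_pos'],s['ft_force'],s['finger_gap'])
print(project('wrist',[[544,392.6,83]],s))
t=cv2.imread('pics/top0.png')
b=blob(t,(0,0,0),(180,255,45),(340,155),25);print('cap',circ('top',b,17,s))
```

```text
29.7 [543.84577542 392.24301843 195.47564879] [-0.50527541  0.30171461 -0.65711515] 68.16749972617379
[[254.60767869 191.03905497]]
cap ((614.76953125, -195.0536651611328), (37.644283294677734, 41.33897018432617), 68.59693145751953)
```

View pics/w19.png

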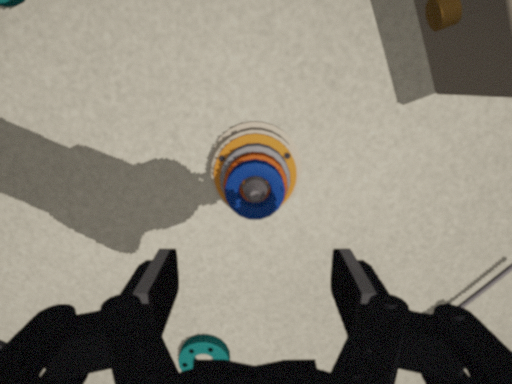

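The spacer is seated at (255,190). Now to the cap at about (613,-195).

>>> step_arm --motion '[[[6.9, -58.7, -1, 0, 80], [6.9, -58.7, -1, 0, 80], [6.9, -58.7, -1, 0, 80], [6.9, -58.7, -1, 0, 80], [6.9, -58.7, -1, 0, 80], [6.9, -58.7, -1, 0, 80], [6.9, -58.7, -1, 0, 80], [6.9, -58.7, -1, 0, 80], [6.9, -58.7, -1, 0, 80], [6.9, -58.7, -1, 0, 80], [6.9, -58.7, -1, 0, 80], [6.9, -58.7, -1, 0, 80], [6.9, -58.7, -1, 0, 80], [6.9, -58.7, -1, 0, 80], [6.9, -58.7, -1, 0, 80], [6.9, -58.7, -6, 0, 80], [6.9, -58.7, -10, 0, 80], [6.9, -58.7, -10, 0, 80], [6.9, -58.7, -10, 0, 80], [6.9, -58.7, -10, 0, 80]]]'

```text
clock: 31.75
eef_pos: [614.8, -194.3, 97.6]
eef_rot: [[-0.934, 0.357, 0.003], [0.357, 0.934, -0.001], [-0.003, 0.001, -1.0]]
ft_force: [-0.4, -0.1, 0.7]
finger_gap: 68.1
```

Run:
```python
from h import *
s=ctrl.get_state();im=read_camera('wrist')[:,:,::-1].copy();cv2.imwrite('pics/w20.png',im)
print(s['clock'],list(s['eef_pos']),s['finger_gap'])
p=project('wrist',[613,-195,34],s)[0].round();print(p)
```

```text
31.75 [np.float64(614.837056203439), np.float64(-194.25422448796974), np.float64(97.60442326148163)] 68.08916672312856
[252. 211.]
```

View pics/w20.png

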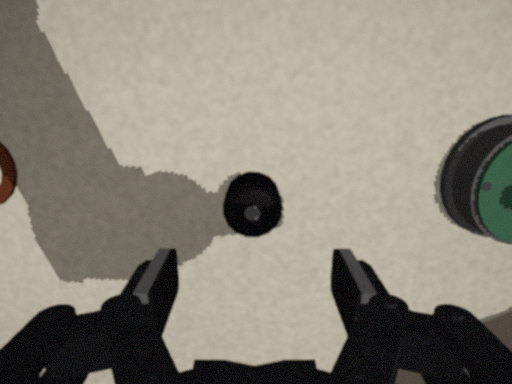

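The cap is at (252,205), its grey dot at (252.5,214). The green stand on the right is clear. I'll use the dot for the centre.

```bash
cat >> h.py <<'E'
def dot(im,near,r=10):
    g=cv2.GaussianBlur(cv2.cvtColor(im,cv2.COLOR_BGR2GRAY),(3,3),0).astype(float);u,v=near
    w=g[v-r:v+r+1,u-r:u+r+1];q=np.clip(w-np.median(w)-12,0,None);yy,xx=np.mgrid[-r:r+1,-r:r+1]
    return (u+(q*xx).sum()/q.sum(),v+(q*yy).sum()/q.sum())
E
python3 - <<'E'
from h import *
s=ctrl.get_state();im=cv2.imread('pics/w20.png')
d=dot(im,(252,213));p=plane('wrist',[d],34,s)[0];print(d,s['eef_pos'],p,rel(s,p))
E
```

```text
(np.float64(252.91626409017712), np.float64(213.0084541062802)) [ 614.96251467 -194.61673718   97.97015534] [ 615.03688035 -195.41575428] [-0.35463983 -0.7198528 ]
```

Nearly centred. Descend to a TCP z of about 6.

>>> step_arm --motion '[[[0, -0.05, -4, 0, 80], [0, -0.05, -8, 0, 80], [0, -0.05, -9.1, 0, 80], [0, -0.05, -9.1, 0, 80], [0, -0.05, -9.1, 0, 80], [0, -0.05, -9.1, 0, 80]]]'

```text
clock: 32.4
eef_pos: [614.9, -195.8, 6.9]
eef_rot: [[-0.934, 0.358, 0.004], [0.358, 0.934, -0.001], [-0.004, 0.0, -1.0]]
ft_force: [-0.1, -1.1, 0.3]
finger_gap: 68.2
```

>>> step_arm --motion '[[[0.05, 0, 0, 0, 65], [0.05, 0, 0, 0, 50], [0.05, 0, 0, 0, 35], [0.05, 0, 0, 0, 30], [0.05, 0, 0, 0, 30], [0.05, 0, 0, 0, 30], [0.05, 0, 0, 0, 30], [0.05, 0, 0, 0, 30]]]'

```text
clock: 33.2
eef_pos: [614.5, -195.4, 6.0]
eef_rot: [[-0.934, 0.358, 0.002], [0.358, 0.934, -0.0], [-0.002, 0.0, -1.0]]
ft_force: [-0.2, 0.9, 6.5]
finger_gap: 37.8
```

Run:
```python
from h import *
s=ctrl.get_state();im=read_camera('wrist')[:,:,::-1].copy();cv2.imwrite('pics/w21.png',im)
print(s['clock'],list(s['eef_pos']),s['finger_gap'],s['ft_force'])
print(project('wrist',[s['eef_pos'][0],s['eef_pos'][1],34],s))
```

```text
33.2 [np.float64(614.5282466122067), np.float64(-195.41071260272096), np.float64(5.982724607042158)] 37.809237337478606 [-0.19677991  0.86863086  6.53750277]
[[254.02570042 296.41117108]]
```

View pics/w21.png

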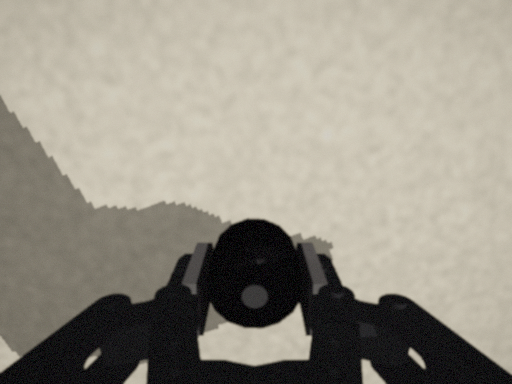

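Cap gripped, dot at (254.5,296), exactly on the tool axis as predicted. Lift and carry.

>>> step_arm --motion '[[[0, 0, 1, 0, 28], [0, 0, 4, 0, 28], [0, 0, 8, 0, 28], [0, 0, 12, 0, 28], [0, 0, 15, 0, 28], [0, 0, 15, 0, 28], [0, 0, 15, 0, 28]]]'

```text
clock: 33.95
eef_pos: [613.7, -195.1, 155.6]
eef_rot: [[-0.934, 0.358, 0.001], [0.358, 0.934, -0.0], [-0.001, 0.0, -1.0]]
ft_force: [-0.6, 0.9, -1.0]
finger_gap: 37.8
```

Run:
```python
from h import *
s=ctrl.get_state();im=read_camera('wrist')[:,:,::-1].copy()
d=dot(im,(254,296),12);p=plane('wrist',[d],s['eef_pos'][2]+28,s)[0];r=p-s['eef_pos'][:2]
print(s['clock'],list(s['eef_pos']),s['finger_gap'],d,r,'goal',np.array([544,392.6])-r,'move',np.array([544,392.6])-p)
```

```text
33.95 [np.float64(613.7062859902575), np.float64(-195.0962419333614), np.float64(155.61596420190148)] 37.84695201279615 (np.float64(nan), np.float64(nan)) [nan nan] goal [nan nan] move [nan nan]h.py:54: RuntimeWarning: invalid value encountered in scalar divide
  return (u+(q*xx).sum()/q.sum(),v+(q*yy).sum()/q.sum())
```

>>> step_arm --motion '[[[-6.9, 58.7, 0, 0, 28], [-6.9, 58.7, 0, 0, 28], [-6.9, 58.7, 0, 0, 28], [-6.9, 58.7, 0, 0, 28], [-6.9, 58.7, 0, 0, 28], [-6.9, 58.7, 0, 0, 28], [-6.9, 58.7, 0, 0, 28], [-6.9, 58.7, 0, 0, 28], [-6.9, 58.7, 0, 0, 28], [-6.9, 58.7, 0, 0, 28], [-6.9, 58.7, 0, 0, 28], [-6.9, 58.7, 0, 0, 28], [-6.9, 58.7, 0, 0, 28], [-6.9, 58.7, 0, 0, 28], [-6.9, 58.7, 0, 0, 28], [-6.9, 58.7, 0, 0, 28], [-6.9, 58.7, 0, 0, 28], [-6.9, 58.7, 0, 0, 28]]]'

```text
clock: 35.8
eef_pos: [545.1, 390.6, 154.7]
eef_rot: [[-0.933, 0.359, 0.0], [0.359, 0.933, -0.0], [-0.0, -0.0, -1.0]]
ft_force: [-0.1, 0.0, -0.9]
finger_gap: 37.8
```

>>> step_arm --motion '[[[0, 0, -2, 0, 28], [0, 0, -3.5, 0, 28], [0, 0, -4, 0, 28], [0, 0, -4, 0, 28], [0, 0, -4, 0, 28], [0, 0, -4, 0, 28]]]'

```text
clock: 36.4
eef_pos: [545.2, 392.2, 115.3]
eef_rot: [[-0.934, 0.358, 0.001], [0.358, 0.934, 0.001], [-0.001, 0.001, -1.0]]
ft_force: [1.3, 0.1, -1.3]
finger_gap: 38.0
```

Run:
```python
from h import *
s=ctrl.get_state();im=read_camera('wrist')[:,:,::-1].copy();cv2.imwrite('pics/w22.png',im)
print(s['clock'],list(s['eef_pos']),s['finger_gap'],s['ft_force'])
```

```text
36.4 [np.float64(545.1611199034868), np.float64(392.1523191423909), np.float64(115.30258796125473)] 37.96643195795184 [ 1.29592476  0.12285433 -1.26913143]
```

View pics/w22.png

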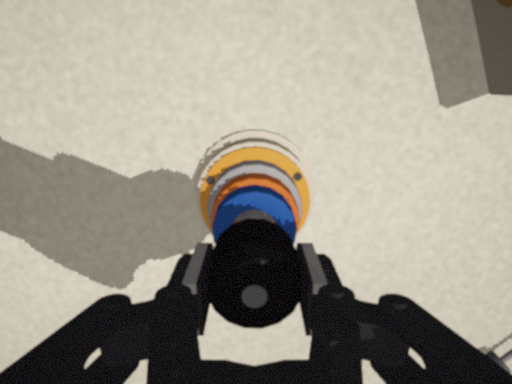

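Cap held level (dot unchanged at (254,296)), its rim about 12 mm above the spindle tip. Fine-correct and descend (contact at about 89).

>>> step_arm --motion '[[[-0.1, 0.05, 0, 0, 28], [-0.1, 0.05, -0.3, 0, 28], [-0.1, 0.05, -0.8, 0, 28], [-0.1, 0.05, -1.2, 0, 28], [-0.1, 0.05, -1.2, 0, 28], [-0.1, 0.05, -1.2, 0, 28]]]'

```text
clock: 37.05
eef_pos: [543.5, 392.2, 102.3]
eef_rot: [[-0.934, 0.358, -0.0], [0.358, 0.934, -0.0], [0.0, -0.001, -1.0]]
ft_force: [-0.1, 0.8, -0.8]
finger_gap: 37.9
```

>>> step_arm --motion '[[[0, 0, -0.5, 0, 28], [0, 0, -1, 0, 28], [0, 0, -1.2, 0, 28], [0, 0, -1.2, 0, 28], [0, 0, -1.2, 0, 28]]]'

```text
clock: 37.55
eef_pos: [543.6, 392.3, 90.5]
eef_rot: [[-0.934, 0.358, -0.0], [0.358, 0.934, -0.0], [0.0, -0.0, -1.0]]
ft_force: [-0.4, 0.1, -0.2]
finger_gap: 37.8
```

>>> step_arm --motion '[[[0, 0, -0.1, 0, 28], [0, 0, -0.2, 0, 28], [0, 0, -0.2, 0, 28], [0, 0, -0.2, 0, 28]]]'

```text
clock: 37.95
eef_pos: [543.8, 392.5, 89.0]
eef_rot: [[-0.934, 0.358, 0.0], [0.358, 0.934, 0.0], [-0.0, 0.0, -1.0]]
ft_force: [-0.4, 0.8, 2.7]
finger_gap: 37.6
```

Contact. Release, rise and check.

>>> step_arm --motion '[[[0, 0, -0.03, 0, 28], [0, 0, -0.03, 0, 50], [0, 0, -0.03, 0, 65], [0, 0, -0.03, 0, 75], [0, 0, -0.03, 0, 75], [0, 0, 0, 0, 75], [0, 0, 3, 0, 75], [0, 0, 7, 0, 75], [0, 0, 11, 0, 75], [0, 0, 13, 0, 75], [0, 0, 13, 0, 75], [0, 0, 13, 0, 75], [0, 0, 13, 0, 75]]]'

```text
clock: 39.25
eef_pos: [542.4, 391.7, 216.8]
eef_rot: [[-0.934, 0.357, -0.003], [0.357, 0.934, -0.002], [0.002, -0.003, -1.0]]
ft_force: [0.0, 0.1, 0.2]
finger_gap: 64.0
```

Run:
```python
from h import *
s=ctrl.get_state();im=read_camera('wrist')[:,:,::-1].copy()
print(s['clock'],list(s['eef_pos']),s['finger_gap'],s['ft_force'])
print('dot pred',project('wrist',[544,392.6,117],s))
sc=read_camera('scene')[:,:,::-1].copy();cv2.imwrite('pics/s23.png',sc)
a=cv2.resize(im[110:270,170:340],(400,376),interpolation=cv2.INTER_CUBIC);b=cv2.resize(sc[120:200,355:440],(400,376),interpolation=cv2.INTER_CUBIC)
cv2.imwrite('pics/w23.png',np.hstack([a,b]))
```

```text
39.25 [np.float64(542.4343305079633), np.float64(391.70187980876744), np.float64(216.79533607775568)] 63.99402952110019 [0.01700222 0.1385784  0.23641008]
dot pred [[256.38188857 197.64374152]]
```

View pics/w23.png

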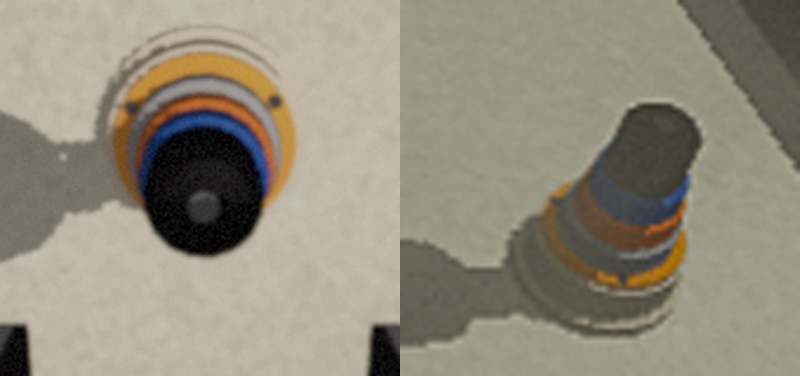

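View pics/s23.png

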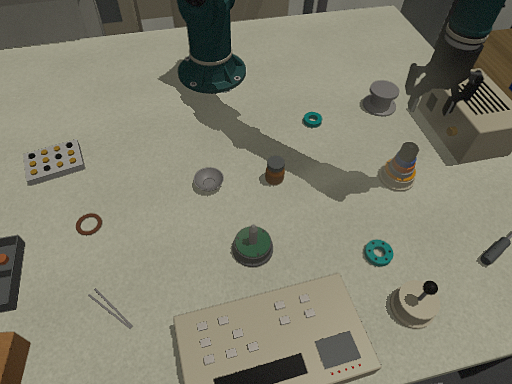

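The stack is complete: cap dot at (256.3,198), predicted (256.4,197.6), all rings level. The jar, dish, gasket and look-alikes are at their starting pixels, and the gripper is clear.

```bash
python3 -c "
from station import ticket
print(ticket.close_job())"
```

```text
the job is handed in; nothing more can be done
None
```

I built the stack on the amber-topped stand in the order asked: aluminium flange, orange insulator, blue spacer, black cap. I lowered each part until the wrist sensor showed contact before letting go, and handed the job in at about 39 s. The hand-in gave no verdict.

- **Stack position:** the last pictures show all four parts level. The cap's dot was within about half a pixel of where it should sit if centred on the stand's axis. At each release the tool height matched the expected seat height to about 1 mm.
- **Everything else:** by eye, the amber jar, steel dish, copper gasket, both turquoise look-alikes and the green stand are where they started in the scene picture. The gripper ended about 100 mm above the stack, touching nothing.
- **Disagreements and failed checks:**
  - Early estimates of the orange ring's position from different views differed by up to about 5 mm. I centred on its bore close up instead.
  - The arm's measured position was often 1–3 mm off the commanded one, so I corrected it before each threading.
  - One automatic reading of the cap's dot while held failed. I judged it by eye from the picture instead.

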